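Unhook the blue tagine lid and close its base

TASK

Take the blue tagine lid off its hook on the rail, lifting it past the upturned tip before drawing it away, and set it down gently and upright on the blue tagine base that waits on the bamboo trivet, so that it sits flat inside the raised rim. Then let go of it. Leave the terracotta lid hanging on its hook and the base on its trivet.

Things in the scene. Friction and masses are not known exactly. Their poses are not given: they have to be found in the camera images.
- lid_grip (a point): Blue cone lid, 0.3-0.6 kg, 134 mm across, cone 96 mm high, on its apex a rigid upright steel loop of strip 14 wide (x) and 4 thick: 38 mm outside along y; inside 30 wide, 55 high. Point: in the loop, 12 mm below its top, 147 above the underside; pinch the loop's flat sides here from above, closing along y. z up, x to the rail. Hangs by the loop's top, underside 90 mm over the worktop.
- rail: Fixed steel rail along y with 3 hooks 170 mm apart. Origin: on the worktop below the middle hook's seat; x to the rail bar, 85 mm behind the seats. Each hook: 7 mm bar, forward through the loop, vertical tip 16 mm in front (-x) of the seat, 25 mm above it (21 above the loop's top). Raise a lid 30-45 mm (over 48 jams), draw it level along -x 50 mm or more. A sieve hangs on the third hook.
- base: Blue round dish, 176 mm across, 44 high, 0.7 kg, loose on a 12 mm high bamboo trivet, between robot and rail, its centre 150 mm or more from the hung ones. Origin: centre of the underside, z up. The lid rests on a flat ledge 34 mm above it, inside a flared white lip (inner radius 78 mm at the ledge, 83 at the top; 10 mm play). Seated, lid_grip is 181 mm above this origin. Any lid yaw.
- clay_lid_grip (a point): The same point of the other lid, of equal shape and size but terracotta brown, hanging on another hook. To be left hanging.
Not all that is in view belongs to the job. Several things have the shape of the base; the one meant has the colours described above. What is shaped like the part that bears lid_grip but green is not meant.

How it is judged:
On the way:
1. the blue lid is lifted past the hook's tip and drawn clear of the hook, still held up (distance of lid_grip from where it was at the start of the episode above 0.06 m and height (world z) of lid_grip above 0.22 m), for 0.1 s.
At the end, for the whole second after the job is handed in: The blue lid rests released, still and upright (6 degrees) on the base's ledge, axes within 18 mm, height within 6 mm; the base is level and within 35 mm of where it was; the terracotta lid still hangs within 30 mm of where it hung (horizontal distance between lid_grip and base below 0.018 m and z of lid_grip in the frame of base between 0.175 and 0.186 m and angle between each of lid_grip, base's own z axis and vertical below 0.1 rad and linear speed of lid below 0.03 m/s and distance of base from where it was at the start of the episode below 0.035 m and distance of clay_lid_grip from where it was at the start of the episode below 0.03 m); the robot touches nothing.
It fails at once if the terracotta lid is knocked off its hook (distance of clay_lid_grip from where it was at the start of the episode above 0.08 m).
It fails at once if the blue lid is dropped or slammed onto the base (faster than 0.55 m/s within the last 30 mm) (horizontal distance between lid_grip and base below 0.05 m and z of lid_grip in the frame of base below 0.211 m and linear speed of lid above 0.55 m/s).
It also fails if it takes over 45 s, if anything falls off the work surface, if the arm or the gripper's body presses on something with over 40 N, if the wrist force passes 120 N, or if a joint passes its speed limit or range.

ROBOT

A 6-joint arm with a two-finger parallel gripper is mounted at the origin on the work surface. World frame = base frame: x ahead of the robot, y to its left, z up, the work surface at z = 0. Lengths are in m, angles in rad, forces in N, time in s.
With the tool pointing down it reaches from about 0.275 to 0.975 m from the base axis. Payload 8.4 kg.
Tool frame: the origin (TCP) lies at the very end of the fingers, on their centre line; the grasp point (between the pads) lies 19 mm behind it; z points along the fingers, y is the direction in which the jaws open and shut (so a half turn about z gives the same grasp; the last joint's range is limited). The gripper opens to 92 mm and grips with 3 to 60 N. Pads are 20 mm wide; open, the fingers measure 128 mm over their backs; the gripper's body (75 mm by 189 mm) begins 69 mm behind the grasp point.
Start: joints at [-1.251, 0.353, 1.633, -0, 1.155, -0.002], TCP at [0.198, -0.593, 0.215] pointing down, gripper open.
Joint ranges: [-2.63, 2.63], [-0.92, 2.1], [0.06, 2.66], [-1.3, 4.44], [0, 2.69], [-3.02, 3.02]. Speed limits (rad/s): [2.22, 2.22, 2.79, 3.14, 3.14, 3.14].

INTERFACE

Orientations are given as a 3x3 rotation matrix whose columns are the frame's x, y, z axes.
In Python, from station import r gives the robot as it stands.
- The arm moves only by the shell command python3 -m pendant 'ROWS'. ROWS is JSON, one flat list of numbers, 7 for each row, row after row: the shift along the tool's x, y, z in cm, then the turn, a rotation vector about the tool's x, y, z in degrees, then the finger opening in cm, from 0 to 9.19. A call has exactly 10 rows; each row is the pose to reach, as a shift and turn from the pose commanded when the call began, along the tool's axes at that moment; what a row does not reach only later rows make up. A row lasts 1/8 s, in which the tool goes at most 62.5 mm and 10.7 degrees, less where a joint would pass 70% of its speed; a pose out of reach is approached as far as the arm can. A call with a gripper value outside its range is refused whole. The fingers move at their own pace and stop on an object; the grip force is fixed at half the most. Time passes only in rows, so rows that repeat a pose let the fingers close, or fill a call up. It gives the time, the measured TCP pose, the force and the opening at its end, in the units of the state.
- r.read_state(): the state, without advancing time (a new reading comes with each control period).
- r.snapshot(name): name is "side" or "top" or "wrist"; returns (picture, depth): 480x640x3 uint8, blue, green, red; 480x640 float32, m along the optical axis (not along the pixel's ray), 0 where there is no reading.
- r.camera_params(name): a dict with "intrinsics" (3x3 intrinsics, pixels), "k1" (the pictures are not rectified: a ray, as slopes to the right and down, at radius r is drawn at 1 + k1 r^2 times it, then the intrinsics apply), "extrinsics" (4x4, takes a point from camera to world coordinates). Camera axes: x right, y down, z forward; pixel columns grow to the right and rows downward; lengths in m; the calibration is good to about 2 mm. A picture is of the moment at which its call begins: read the wrist's pose just before it. camera_params takes no time and is no camera call; for the wrist camera it gives the pose at the moment of the call.
- r.sign_off(): hands the job in, once; it reports no verdict.
The state is a dict: "time_s": time; "q": joint angles; "qd": joint speeds; "joint_torque": joint torques, N m; "tool_pos": TCP position; "eef_rot": TCP orientation; "force": force on the tool from outside, world axes, zero at the start; "wrist_torque": the same for the moment, N m; "gripper_width": opening from 0.0 (shut) to 1.0 (fully open).
Only numpy, scipy, OpenCV 4.12 (cv2) and the standard library are available. Lean on these libraries where they do the work, as an engineer would, in place of code of your own. Each camera call takes 0.05 s, during which the arm holds its last target.

## Working session

There is one attempt and no reset: what is moved stays moved. The work goes in short steps, Python scripts to look and compute and a shell command to move; the robot and the scene stay as the last step left them, time stands still between calls to the robot, and variables do not carry over. Pictures are saved under pics/ and viewed, and the job is handed in when it is done.

```bash
ls; mkdir -p pics; cat > h.py <<'E'
import numpy as np,cv2
from station import r
def snap(n,f):
    p=r.camera_params(n); im,d=r.snapshot(n); cv2.imwrite(f'pics/{f}.png',im); np.savez(f'pics/{f}.npz',im=im,d=d,K=p['intrinsics'],k1=p['k1'],T=p['extrinsics'])
def load(f): return np.load(f'pics/{f}.npz')
def cloud(z):
    K=z['K'];d=z['d'];k1=float(z['k1'])
    h,w=d.shape;u,v=np.meshgrid(np.arange(w),np.arange(h))
    pts=np.stack([u,v],-1).reshape(-1,1,2).astype(float)
    n=cv2.undistortPoints(pts,K,np.array([k1,0,0,0.])).reshape(h,w,2)
    P=np.concatenate([n*d[...,None],d[...,None]],-1)
    T=z['T'];W=P@T[:3,:3].T+T[:3,3]; W[d==0]=np.nan
    return W
E
python3 - <<'E'
from h import *
np.set_printoptions(precision=4,suppress=True)
print(r.read_state())
for n in('side','top','wrist'): snap(n,n+'0'); print(n,r.camera_params(n))
E
```

```text
pics
{'time_s': 0.0, 'q': array([-1.2514,  0.3537,  1.6341, -0.    ,  1.1552, -0.0024]), 'qd': array([-0.0005,  0.0001,  0.0001,  0.0001,  0.0017, -0.002 ]), 'joint_torque': array([  0.0021, -59.3827, -33.4213,   0.0697,   0.0236,  -0.0001]), 'tool_pos': array([ 0.1975, -0.5925,  0.2139]), 'eef_rot': array([[ 0.9487,  0.3163, -0.0004],
       [ 0.3163, -0.9487,  0.0013],
       [-0.    , -0.0013, -1.    ]]), 'force': array([-0.2243,  0.6457,  0.1604]), 'wrist_torque': array([-0.016,  0.036, -0.037]), 'gripper_width': 1.00048156864003}
side {'intrinsics': array([[561.9197,   0.    , 312.9313],
       [  0.    , 561.9197, 243.7473],
       [  0.    ,   0.    ,   1.    ]]), 'k1': -0.14878924238589605, 'extrinsics': array([[-0.7861, -0.4351,  0.439 , -0.0808],
       [-0.6181,  0.5569, -0.5548,  0.5827],
       [-0.003 , -0.7075, -0.7067,  0.9921],
       [ 0.    ,  0.    ,  0.    ,  1.    ]])}
top {'intrinsics': array([[512.1063,   0.    , 315.61  ],
       [  0.    , 512.1063, 235.5837],
       [  0.    ,   0.    ,   1.    ]]), 'k1': 0.03737637381709556, 'extrinsics': array([[ 0.0205, -0.9957,  0.0908,  0.3527],
       [-0.9997, -0.0191,  0.0163, -0.0636],
       [-0.0145, -0.0911, -0.9957,  1.0911],
       [ 0.    ,  0.    ,  0.    ,  1.    ]])}
wrist {'intrinsics': array([[333.146 ,   0.    , 320.5996],
       [  0.    , 333.146 , 242.7003],
       [  0.    ,   0.    ,   1.    ]]), 'k1': -0.0003202251632425856, 'extrinsics': array([[ 0.3172, -0.9083, -0.2726,  0.2757],
       [-0.9483, -0.3042, -0.0901, -0.5669],
       [-0.0011,  0.2871, -0.9579,  0.3841],
       [ 0.    ,  0.    ,  0.    ,  1.    ]])}
```

View pics/side0.png

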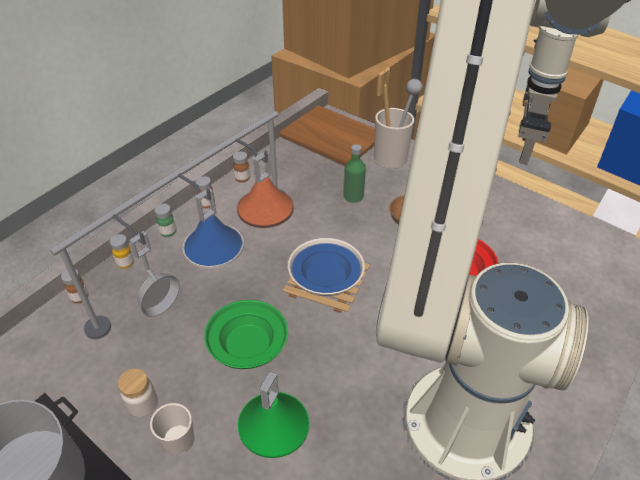

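View pics/top0.png

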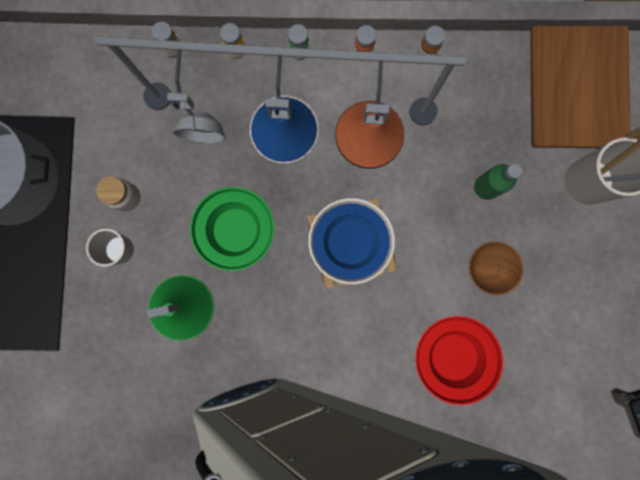

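View pics/wrist0.png

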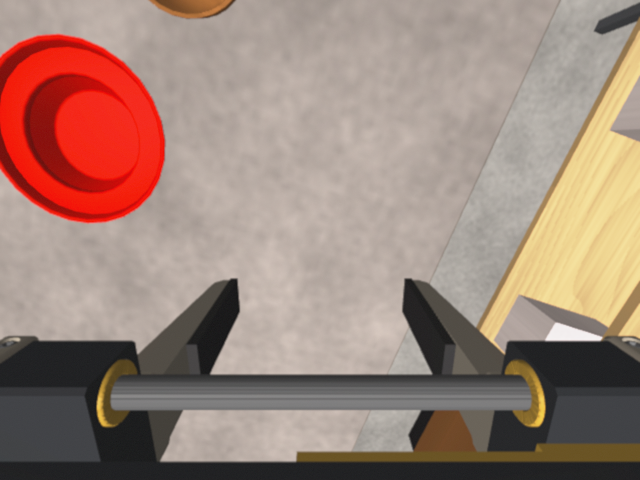

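The top view shows these candidates:
- **Lids:** the blue one hangs on the middle hook (283,130) and the terracotta one on the hook to its right (370,133). A green lid stands on the worktop (181,308).
- **Dishes:** blue with a white lip on the trivet (352,241), green (232,228), red (459,360), plus a wooden bowl (496,268).

I choose the blue lid at (283,130) and the blue dish at (352,241). Next I'll measure both and check them in a close crop.

```bash
python3 - <<'E'
from h import *
np.set_printoptions(precision=4,suppress=True)
def fitc(P):
    A=np.c_[2*P[:,:2],np.ones(len(P))];b=(P[:,:2]**2).sum(1)
    s=np.linalg.lstsq(A,b,rcond=None)[0];return s[:2],np.sqrt(s[2]+s[0]**2+s[1]**2)
for f in('top0','side0'):
    z=load(f);W=cloud(z);im=z['im'].astype(int)
    hsv=cv2.cvtColor(z['im'],cv2.COLOR_BGR2HSV)
    x,y,zz=W[...,0],W[...,1],W[...,2]
    reg=(x>.2)&(x<1)&(abs(y)<.6)
    blue=(hsv[...,0]>100)&(hsv[...,0]<125)&(hsv[...,1]>130)&reg
    n,l,st,c=cv2.connectedComponentsWithStats(blue.astype(np.uint8))
    for i in range(1,n):
        if st[i,4]>150: 
            P=W[l==i]; print(f,'blue',c[i],st[i],np.nanmedian(P,0),np.nanpercentile(P,[1,99],0).ravel())
    # base white lip: z 0.05-0.06
    white=(hsv[...,1]<60)&(hsv[...,2]>170)&(zz>.045)&(zz<.065)&reg
    n,l,st,c=cv2.connectedComponentsWithStats(white.astype(np.uint8))
    for i in range(1,n):
        if st[i,4]>60: print('white',c[i],st[i],fitc(W[l==i]),np.nanmedian(W[l==i],0))
    # high stuff
    for lo,hi in((.215,.235),(.235,.245),(.245,.262),(.262,.30),(.30,.5)):
        m=(zz>lo)&(zz<hi)&(x>.5)&(x<.95)&(abs(y)<.5)
        n,l,st,c=cv2.connectedComponentsWithStats(m.astype(np.uint8))
        for i in range(1,n):
            if st[i,4]>8: print(lo,c[i],st[i,4],np.median(W[l==i],0),W[l==i].min(0),W[l==i].max(0))
z=load('top0');cv2.imwrite('pics/crop_top.png',cv2.resize(z['im'][60:300,220:430],None,fx=2.4,fy=2.4))
z=load('side0');cv2.imwrite('pics/crop_side.png',cv2.resize(z['im'][130:320,160:380],None,fx=3,fy=3))
E
```

```text
top0 blue [284.3655 132.747 ] [ 252   99   64   62 2684] [0.635  0.0124 0.1217] [ 0.5933 -0.0396  0.0996  0.7041  0.0798  0.1829]
top0 blue [350.6288 241.2371] [ 313  204   76   75 4467] [ 0.4392 -0.1194  0.0348] [ 0.3664 -0.1905  0.0133  0.5106 -0.0456  0.0489]
white [355.6075 237.8058] [309 199  85  85 479] (array([ 0.4384, -0.1182]), np.float64(0.08480441843250473)) [ 0.4524 -0.136   0.0548]
0.215 [117.4717  51.3396] 53 [0.7472 0.3025 0.226 ] [0.7441 0.2993 0.2158] [0.7567 0.3119 0.2347]
0.215 [446.5366  70.4634] 41 [ 0.7225 -0.2696  0.2256] [ 0.7191 -0.2782  0.2152] [ 0.7303 -0.2657  0.2344]
0.215 [190.0667 101.9   ] 30 [0.6603 0.1728 0.2283] [0.6546 0.1716 0.2152] [0.6669 0.1771 0.2341]
0.215 [288.3125 109.4375] 16 [0.6487 0.0017 0.223 ] [0.6459 0.0013 0.2171] [0.6592 0.0052 0.2343]
0.215 [268.7143 109.2857] 14 [0.649  0.0361 0.2257] [0.6473 0.0354 0.2153] [0.6576 0.0395 0.2347]
0.215 [365.3846 113.7692] 13 [ 0.6421 -0.1305  0.2268] [ 0.6405 -0.1332  0.2172] [ 0.6538 -0.1299  0.2343]
0.215 [385.  116.5] 10 [ 0.6398 -0.1647  0.2252] [ 0.6394 -0.1672  0.2185] [ 0.6452 -0.1632  0.2
[... 5191 characters left out ...]
35 [ 64.4516 254.5161] 31 [0.7441 0.3088 0.2396] [0.7387 0.3023 0.2353] [0.7507 0.3147 0.245 ]
0.245 [166.172  190.2569] 1378 [0.7288 0.0811 0.2578] [ 0.623  -0.2943  0.245 ] [0.7558 0.3281 0.262 ]
0.245 [203.404  194.5556] 99 [0.6495 0.0253 0.2482] [0.6315 0.0046 0.2452] [0.6632 0.043  0.2616]
0.262 [162.1598 181.    ] 845 [0.7369 0.0602 0.2638] [ 0.7162 -0.2923  0.262 ] [0.7538 0.3278 0.2684]
0.262 [265.75   152.5833] 12 [ 0.6264 -0.1462  0.2654] [ 0.6233 -0.1498  0.2628] [ 0.6322 -0.143   0.2719]
0.262 [207.3333 190.4   ] 15 [0.6345 0.0234 0.2655] [0.632  0.0202 0.2623] [0.6401 0.0277 0.2708]
0.262 [140.7647 233.5882] 17 [0.6418 0.1933 0.2681] [0.6388 0.1885 0.2631] [0.6468 0.1954 0.2727]
```

View pics/crop_top.png

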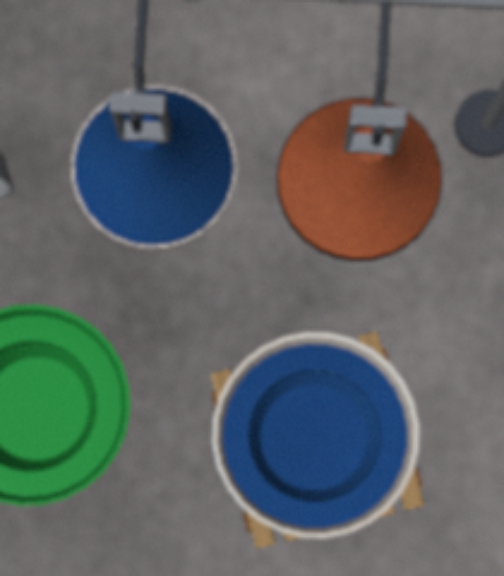

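View pics/crop_side.png

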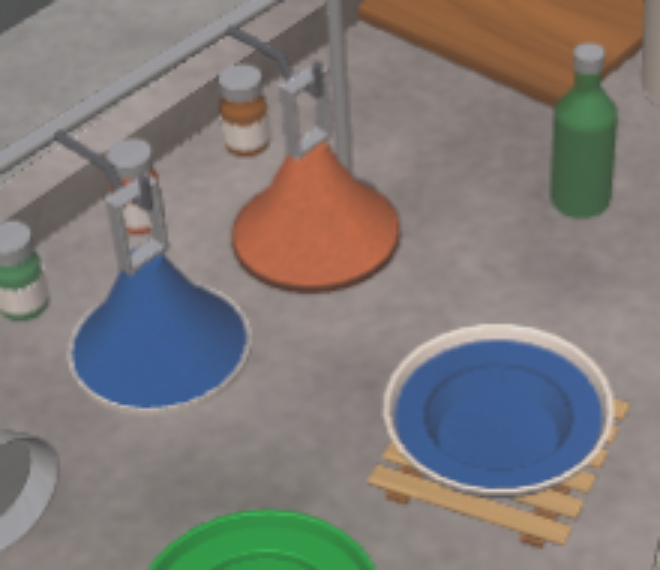

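The crops confirm both choices. The cloud puts the blue loop's top at z≈0.248, against 0.249 expected. The base lip has radius 84 mm, centre about (0.437,-0.117) and height 0.055, against 0.056 expected. The rail yaw is about -2.4°. I'll move up and over now.

```bash
python3 -m pendant '[0,0,-6,0,0,0,9.19, 0,0,-12,0,0,0,9.19, 0,0,-18,0,0,0,9.19, 4.9,-3.4,-19,0,0,4,9.19, 9.8,-6.9,-19,0,0,8,9.19, 14.7,-10.3,-19,0,0,12,9.19, 19.6,-13.8,-19,0,0,16,9.19, 24.5,-17.2,-19,0,0,20.8,9.19, 29.4,-20.6,-19,0,0,20.8,9.19, 34.3,-24.1,-19,0,0,20.8,9.19]'
python3 - <<'E'
from h import *
s=r.read_state();R=s['eef_rot'];print(s['tool_pos'],R,R.T@(np.array([.652,.022,.33])-s['tool_pos']),s['q'])
E
```

```text
time_s: 1.4
tool_pos: [0.4476, -0.2541, 0.4045]
eef_rot: [[0.999, -0.041, 0.0], [-0.041, -0.999, -0.0], [0.0, 0.0, -1.0]]
force: [0.3, 0.2, -0.4]
gripper_width: 1.002
[ 0.44761398 -0.2540978   0.4045344 ] [[ 9.99140362e-01 -4.14550238e-02  1.32302794e-04]
 [-4.14550102e-02 -9.99140366e-01 -1.04379875e-04]
 [ 1.36516133e-04  9.88055327e-05 -9.99999986e-01]] [ 0.19275451 -0.28434065  0.07453262] [-5.19206285e-01  4.67481109e-02  1.60349958e+00 -2.50558881e-05
  1.49117830e+00  1.09305893e+00]
```

```bash
python3 -m pendant '[3.4,-5,0,0,0,0,9.19, 6.8,-10,0,0,0,0,9.19, 10.2,-15,0,0,0,0,9.19, 13.6,-20,0,0,0,0,9.19, 17,-25,0,0,0,0,9.19, 19.3,-28.4,2,0,0,0,9.19, 19.3,-28.4,5,0,0,0,9.19, 19.3,-28.4,7.4,0,0,0,9.19, 19.3,-28.4,7.4,0,0,0,9.19, 19.3,-28.4,7.4,0,0,0,9.19]'
python3 - <<'E'
from h import *
np.set_printoptions(precision=4,suppress=True)
s=r.read_state();R=s['eef_rot'];print(s['tool_pos'],R)
snap('wrist','w1')
z=load('w1');W=cloud(z)
zz=W[...,2];m=(zz>.2445)&(zz<.2525)&(abs(W[...,0]-.65)<.02)&(abs(W[...,1]-.02)<.035)
P=W[m];print(m.sum(),np.median(P,0),P.min(0),P.max(0))
c,sz,a=cv2.minAreaRect((P[:,:2]*1000).astype(np.float32));print(c,sz,a)
E
```

```text
time_s: 2.65
tool_pos: [0.6518, 0.0199, 0.3316]
eef_rot: [[0.999, -0.041, 0.001], [-0.041, -0.999, 0.0], [0.001, -0.0, -1.0]]
force: [0.1, 0.4, 0.9]
gripper_width: 0.999
[0.6518 0.0199 0.3316] [[ 0.9991 -0.0414  0.0011]
 [-0.0414 -0.9991  0.0001]
 [ 0.0011 -0.0001 -1.    ]]
939 [0.656  0.0215 0.2486] [0.6407 0.0026 0.2445] [0.6699 0.0405 0.2524]
(655.425048828125, 21.389015197753906) (37.665287017822266, 29.116168975830078) 87.06348419189453
```

View pics/w1.png

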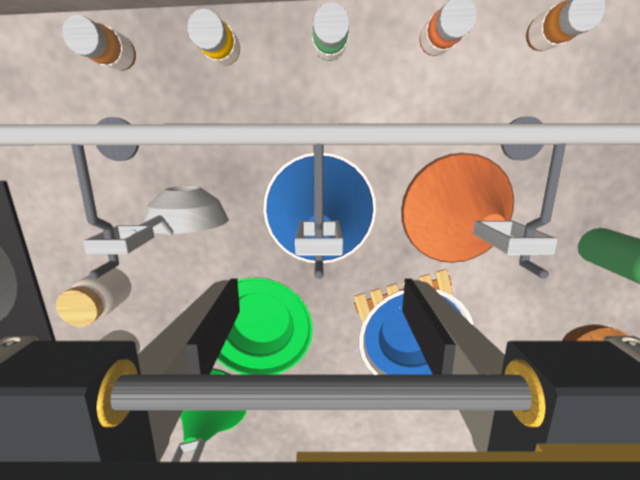

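The loop is at (319,232) with the hook bar through it, and the fingers straddle it at columns 225 and 415. I'll refine its centre without the hook pixels.

```bash
python3 - <<'E'
from h import *
np.set_printoptions(precision=4,suppress=True)
for f in('w1','top0','side0'):
    z=load(f);W=cloud(z)
    zz=W[...,2];dy=W[...,1]-.0215
    m=(zz>.246)&(zz<.252)&(abs(W[...,0]-.652)<.02)&(abs(dy)<.03)&(abs(dy)>.007)
    P=W[m];print(f,m.sum(),np.median(P,0),P.min(0),P.max(0))
    c,sz,a=cv2.minAreaRect((P[:,:2]*1000).astype(np.float32));print(c,sz,a)
s=r.read_state();R=s['eef_rot']
for x in((.653,.0215,.218),): print(R.T@(np.array(x)-s['tool_pos']))
E
```

```text
w1 523 [0.6559 0.0286 0.2487] [0.6481 0.0026 0.246 ] [0.6631 0.0405 0.251 ]
(655.5099487304688, 21.439855575561523) (37.658935546875, 14.112104415893555) 87.7116928100586
top0 106 [0.6533 0.0134 0.2479] [0.6464 0.0015 0.2461] [0.6603 0.039  0.2511]
(653.3566284179688, 20.277751922607422) (37.47763442993164, 13.875554084777832) 89.91656494140625
side0 47 [0.6515 0.0324 0.2482] [0.6429 0.0046 0.2462] [0.6608 0.043  0.2502]
(652.14453125, 23.57616424560547) (38.829036712646484, 16.56003761291504) 86.85054016113281
[ 0.0008 -0.0017  0.114 ]
```

```bash
python3 -m pendant '[0.2,-0.2,0,0,0,0,9.19, 0.2,-0.2,4,0,0,0,9.19, 0.2,-0.2,8,0,0,0,9.19, 0.2,-0.2,10,0,0,0,9.19, 0.2,-0.2,11.4,0,0,0,9.19, 0.2,-0.2,11.4,0,0,0,9.19, 0.2,-0.2,11.4,0,0,0,3, 0.2,-0.2,11.4,0,0,0,3, 0.2,-0.2,11.4,0,0,0,3, 0.2,-0.2,11.4,0,0,0,3]'
python3 - <<'E'
from h import *
s=r.read_state();print(s['tool_pos'],s['gripper_width']*92,s['force'])
snap('wrist','w2')
E
```

```text
time_s: 3.95
tool_pos: [0.6536, 0.0219, 0.2169]
eef_rot: [[0.999, -0.041, 0.0], [-0.041, -0.999, -0.0], [0.0, -0.0, -1.0]]
force: [0.7, -0.1, 0.1]
gripper_width: 0.592
[0.65357875 0.0218987  0.21692045] 54.45536144729478 [ 0.68601872 -0.08818119  0.08266245]
```

View pics/w2.png

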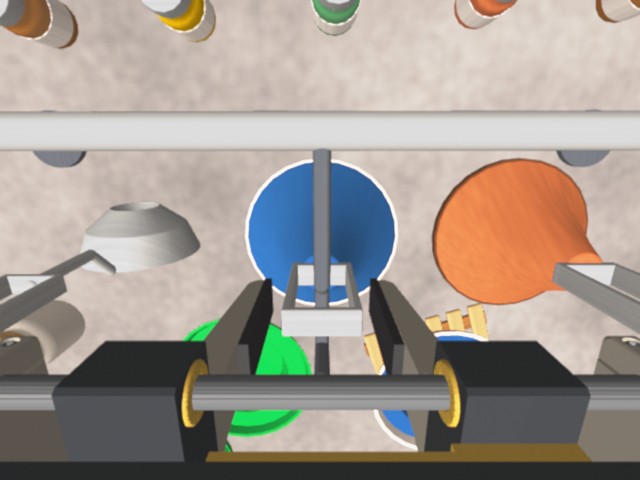

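The loop (columns 283–362, row 320) sits centred between the closing fingers. Next I close fully and lift a little.

```bash
python3 -m pendant '[0,0,0,0,0,0,2, 0,0,0,0,0,0,2, 0,0,0,0,0,0,2, 0,0,0,0,0,0,2, 0,0,0,0,0,0,2, 0,0,0,0,0,0,2, 0,0,-0.5,0,0,0,2, 0,0,-1,0,0,0,2, 0,0,-1,0,0,0,2, 0,0,-1,0,0,0,2]'
python3 - <<'E'
from h import *
s=r.read_state();print(s['tool_pos'],s['gripper_width']*92,s['force'],s['wrist_torque'])
E
```

```text
time_s: 5.25
tool_pos: [0.6534, 0.022, 0.2265]
eef_rot: [[0.999, -0.041, -0.0], [-0.041, -0.999, 0.0], [-0.0, -0.0, -1.0]]
force: [-0.3, 0.0, -3.6]
gripper_width: 0.41
[0.65336911 0.02195925 0.22647073] 37.69506144136404 [-0.33007721  0.01655316 -3.56148621] [ 0.03567352  0.04335392 -0.00963816]
```

The grip holds at 37.7 mm with about 0.37 kg on the wrist. I'll lift to 38 mm in total and draw it out.

```bash
python3 -m pendant '[0,0,-1.4,0,0,0,2, 0,0,-2.8,0,0,0,2, 0,0,-2.8,0,0,0,2, -1,0,-2.8,0,0,0,2, -2.5,0,-2.8,0,0,0,2, -4,0,-2.8,0,0,0,2, -6,0,-2.8,0,0,0,2, -8,0,-2.8,0,0,0,2, -9,0,-2.8,0,0,0,2, -9,0,-2.8,0,0,0,2]'
python3 - <<'E'
from h import *
np.set_printoptions(precision=4,suppress=True)
s=r.read_state();R=s['eef_rot'];print(s['tool_pos'],s['gripper_width']*92,s['force'],s['wrist_torque'])
snap('side','s3');snap('wrist','w3')
E
```

```text
time_s: 6.5
tool_pos: [0.563, 0.0257, 0.2549]
eef_rot: [[0.999, -0.041, 0.0], [-0.041, -0.999, 0.0], [0.0, -0.0, -1.0]]
force: [-0.6, -0.8, -3.1]
gripper_width: 0.41
[0.563  0.0257 0.2549] 37.694634287237974 [-0.6248 -0.823  -3.1249] [-0.0047  0.0286 -0.0182]
```

View pics/s3.png

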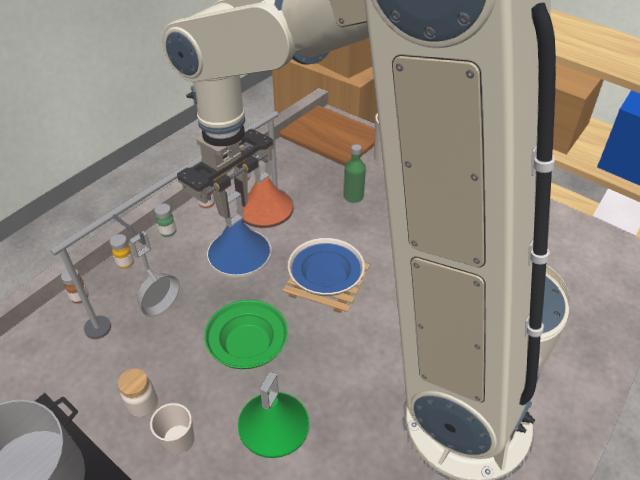

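View pics/w3.png

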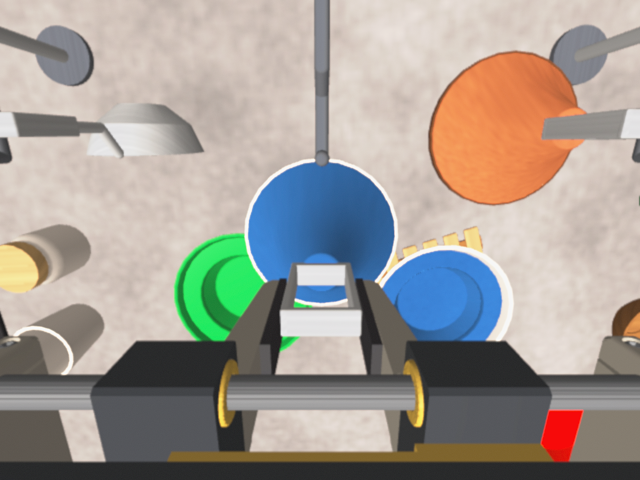

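The lid is clear of the hook and hangs upright, and the terracotta lid hasn't moved. Now I'll carry it to about 30 mm above the seat.

```bash
python3 -m pendant '[-1.8,2.2,0,0,0,0,2, -3.6,4.4,0,0,0,0,2, -5.4,6.6,0,0,0,0,2, -7.2,9,0,0,0,0,2, -9,11.2,0,0,0,0,2, -10.8,13.4,0,0,0,0,2, -11.9,14.8,0,0,0,0,2, -11.9,14.8,0,0,0,0,2, -11.9,14.8,2,0,0,0,2, -11.9,14.8,2,0,0,0,2]'
python3 - <<'E'
from h import *
np.set_printoptions(precision=4,suppress=True)
s=r.read_state();R=s['eef_rot'];print(s['tool_pos'],s['gripper_width']*92,s['force'],s['wrist_torque'])
for n in('wrist','top','side'):
    snap(n,n+'4');z=load(n+'4');W=cloud(z);hsv=cv2.cvtColor(z['im'],cv2.COLOR_BGR2HSV)
    x,y,zz=W[...,0],W[...,1],W[...,2]
    for nm,lo,hi,rr in(('lip',.050,.062,(.08,.09)),('lidrim',.095,.118,(.062,.07))):
        rad=np.hypot(x-.438,y+.117)
        m=(hsv[...,1]<70)&(hsv[...,2]>150)&(zz>lo)&(zz<hi)&(rad<.1)
        P=W[m]
        if len(P)<20: print(n,nm,len(P));continue
        from scipy.optimize import least_squares
        f=least_squares(lambda p:np.hypot(P[:,0]-p[0],P[:,1]-p[1])-p[2],[.438,-.117,.08],loss='soft_l1',f_scale=.002).x
        print(n,nm,len(P),f,np.median(P,0),np.ptp(np.arctan2(P[:,1]+.117,P[:,0]-.438)))
E
```

```text
time_s: 7.85
tool_pos: [0.4383, -0.1167, 0.2336]
eef_rot: [[0.999, -0.041, -0.002], [-0.041, -0.999, 0.001], [-0.002, -0.001, -1.0]]
force: [0.2, 0.7, -3.3]
gripper_width: 0.414
[ 0.4383 -0.1167  0.2336] 38.04868402392386 [ 0.2021  0.7408 -3.2989] [ 0.0186 -0.072   0.0148]
wrist lip 1945 [ 0.4389 -0.1179  0.0841] [ 0.494  -0.1313  0.0553] 3.8877711447158534
wrist lidrim 1214 [ 0.4405 -0.1164  0.0668] [ 0.47   -0.1173  0.115 ] 6.268967321736962
top lip 194 [ 0.4383 -0.1183  0.0847] [ 0.3697 -0.1408  0.0548] 6.260869394661556
top lidrim 2
side lip 317 [ 0.436  -0.116   0.0839] [ 0.3984 -0.0798  0.0559] 6.22109444429497
side lidrim 186 [ 0.4391 -0.1164  0.0675] [ 0.4066 -0.0699  0.1153] 6.227563405574336
```

View pics/wrist4.png

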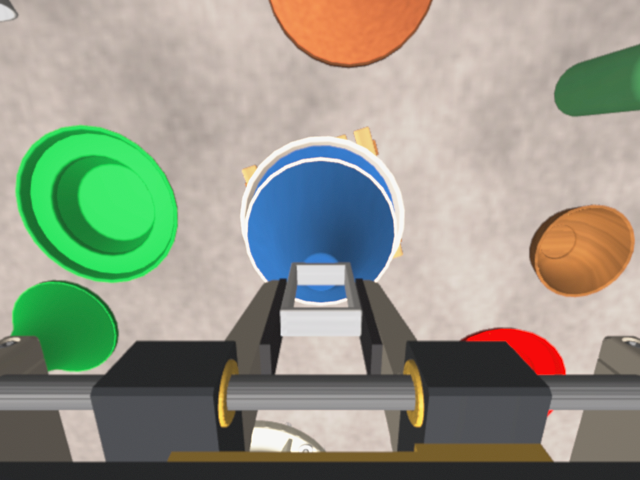

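View pics/side4.png

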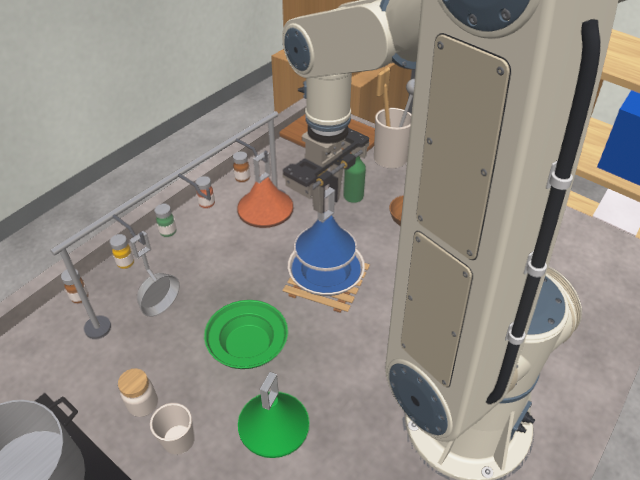

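View pics/top4.png

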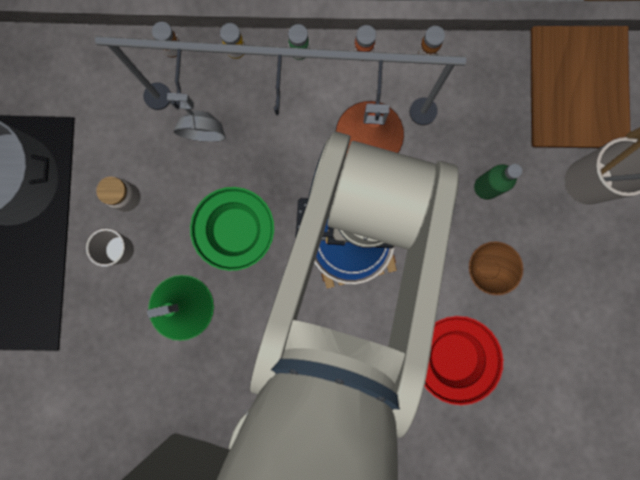

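The lid's rim fits at (0.440,-0.1164) and the base lip at (0.4385,-0.1175), so they are within 3 mm. I'll trim -2 mm in x and descend slowly.

```bash
python3 -m pendant '[-0.2,0.1,0,0,0,0,2, -0.2,0.1,1,0,0,0,2, -0.2,0.1,2,0,0,0,2, -0.2,0.1,3,0,0,0,2, -0.2,0.1,4,0,0,0,2, -0.2,0.1,4.6,0,0,0,2, -0.2,0.1,5,0,0,0,2, -0.2,0.1,5.3,0,0,0,2, -0.2,0.1,5.5,0,0,0,2, -0.2,0.1,5.5,0,0,0,2]'
python3 - <<'E'
from h import *
np.set_printoptions(precision=4,suppress=True)
s=r.read_state();print(s['tool_pos'],s['gripper_width']*92,s['force'],s['wrist_torque'])
snap('wrist','w5')
E
```

```text
time_s: 9.25
tool_pos: [0.4365, -0.1183, 0.1796]
eef_rot: [[0.999, -0.041, 0.0], [-0.041, -0.999, 0.0], [0.0, -0.0, -1.0]]
force: [-0.4, 0.2, -2.9]
gripper_width: 0.411
[ 0.4365 -0.1183  0.1796] 37.78136695547931 [-0.4007  0.2476 -2.8678] [0.0536 0.0368 0.0065]
```

View pics/w5.png

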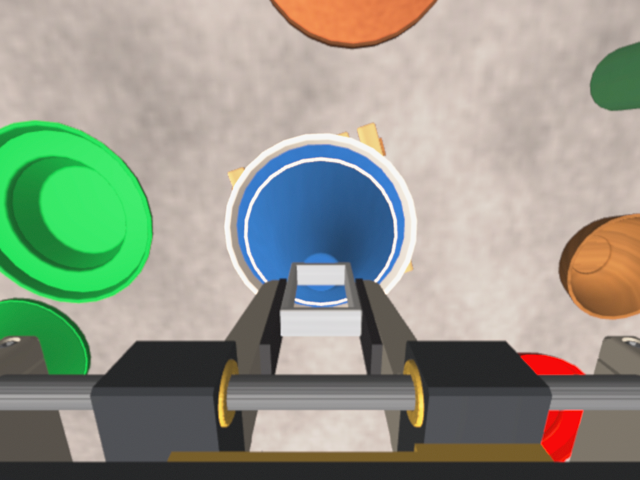

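The lid's rim ring (245–397) lies centred inside the lip (225–416). I'll go down the last millimetres slowly.

```bash
python3 -m pendant '[0,0,0.1,0,0,0,2, 0,0,0.2,0,0,0,2, 0,0,0.3,0,0,0,2, 0,0,0.4,0,0,0,2, 0,0,0.45,0,0,0,2, 0,0,0.5,0,0,0,2, 0,0,0.55,0,0,0,2, 0,0,0.6,0,0,0,2, 0,0,0.6,0,0,0,2, 0,0,0.6,0,0,0,2]'
```

```text
time_s: 10.55
tool_pos: [0.4365, -0.1183, 0.1736]
eef_rot: [[0.999, -0.041, -0.0], [-0.041, -0.999, 0.0], [-0.0, -0.0, -1.0]]
force: [0.3, -0.4, -3.7]
gripper_width: 0.411
```

Not in contact yet; I'll go on by 0.5 mm rows.

```bash
python3 -m pendant '[0,0,0.05,0,0,0,2, 0,0,0.05,0,0,0,2, 0,0,0.1,0,0,0,2, 0,0,0.1,0,0,0,2, 0,0,0.15,0,0,0,2, 0,0,0.15,0,0,0,2, 0,0,0.2,0,0,0,2, 0,0,0.2,0,0,0,2, 0,0,0.2,0,0,0,2, 0,0,0.2,0,0,0,2]'
```

```text
time_s: 11.8
tool_pos: [0.437, -0.1182, 0.1727]
eef_rot: [[0.999, -0.041, 0.001], [-0.041, -0.999, 0.0], [0.001, -0.0, -1.0]]
force: [-3.3, 2.8, 12.3]
gripper_width: 0.413
```

It makes contact at TCP z=0.1727, against 0.173 predicted. I'll ease off 1 mm and open.

```bash
python3 -m pendant '[0,0,-0.05,0,0,0,2, 0,0,-0.1,0,0,0,2, 0,0,-0.1,0,0,0,2, 0,0,-0.1,0,0,0,4.2, 0,0,-0.1,0,0,0,4.6, 0,0,-0.1,0,0,0,5.4, 0,0,-0.1,0,0,0,7, 0,0,-0.1,0,0,0,9, 0,0,-0.1,0,0,0,9, 0,0,-0.1,0,0,0,9]'
python3 -m pendant '[0,0,-0.5,0,0,0,9, 0,0,-1.5,0,0,0,9, 0,0,-3,0,0,0,9, 0,0,-5,0,0,0,9, 0,0,-8,0,0,0,9, 0,0,-12,0,0,0,9, 0,0,-15,0,0,0,9, 0,0,-15,0,0,0,9, 0,0,-15,0,0,0,9, 0,0,-15,0,0,0,9]'
python3 - <<'E'
from h import *
from scipy.optimize import least_squares
np.set_printoptions(precision=4,suppress=True)
for n in('wrist','side'):
    snap(n,n+'6');z=load(n+'6');W=cloud(z);hsv=cv2.cvtColor(z['im'],cv2.COLOR_BGR2HSV)
    x,y,zz=W[...,0],W[...,1],W[...,2];rad=np.hypot(x-.438,y+.117)
    wh=(hsv[...,1]<70)&(hsv[...,2]>150)
    for nm,m in(('lip',wh&(zz>.05)&(zz<.062)&(rad<.1)&(rad>.078)),('lidrim',wh&(zz>.03)&(zz<.08)&(rad<.072)&(rad>.055))):
        P=W[m]
        if len(P)<20: print(n,nm,len(P));continue
        print(n,nm,len(P),least_squares(lambda p:np.hypot(P[:,0]-p[0],P[:,1]-p[1])-p[2],[.438,-.117,.08],loss='soft_l1',f_scale=.002).x,np.median(P,0))
        A=np.c_[P[:,:2]-P[:,:2].mean(0),np.ones(len(P))];print(' slope',np.linalg.lstsq(A,P[:,2],rcond=None)[0])
    m=(zz>.19)&(zz<.22)&(rad<.04);P=W[m]
    t=P[P[:,2]>np.percentile(P[:,2],90)-.004];c=cv2.minAreaRect((t[:,:2]*1000).astype(np.float32));print('loop top',len(t),np.median(t,0),c)
E
```

```text
time_s: 13.05
tool_pos: [0.4365, -0.1183, 0.1726]
eef_rot: [[0.999, -0.041, 0.0], [-0.041, -0.999, -0.0], [0.0, 0.0, -1.0]]
force: [-0.1, -0.7, -0.8]
gripper_width: 0.971
time_s: 14.3
tool_pos: [0.4359, -0.1181, 0.3216]
eef_rot: [[0.999, -0.041, -0.002], [-0.041, -0.999, 0.001], [-0.002, -0.0, -1.0]]
force: [1.0, 0.2, -0.6]
gripper_width: 0.981
wrist lip 2200 [ 0.4397 -0.118   0.0836] [ 0.4452 -0.1195  0.0551]
 slope [0.0016 0.0011 0.0546]
wrist lidrim 950 [ 0.4385 -0.118   0.0673] [ 0.448  -0.1201  0.0539]
 slope [ 0.0106 -0.0001  0.0525]
loop top 662 [ 0.4397 -0.118   0.2049] ((439.2684631347656, -118.06616973876953), (36.82984161376953, 14.026691436767578), 87.38435363769531)
side lip 515 [ 0.4364 -0.1163  0.0841] [ 0.4387 -0.128   0.0557]
 slope [-0.0051  0.0076  0.0553]
side lidrim 244 [ 0.4359 -0.1175  0.0672] [ 0.408  -0.0735  0.0541]
 slope [ 0.0336 -0.0139  0.0535]
loop top 84 [ 0.4368 -0.1151  0.2058] ((435.2835998535156, -117.82012176513672), (16.22296714782715, 40.05366516113281), 0.297789067029953)
```

View pics/wrist6.png

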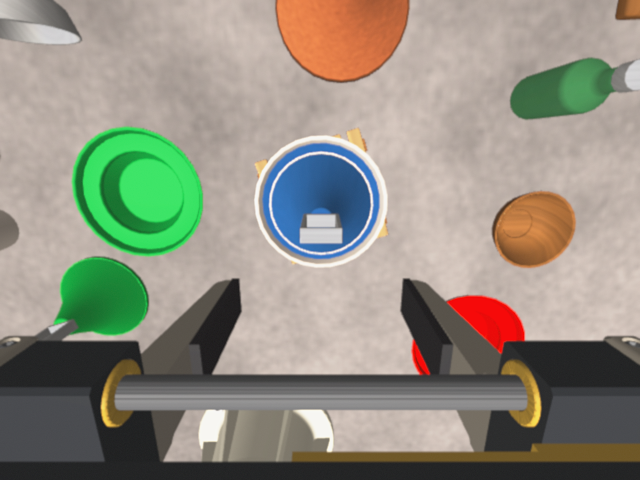

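View pics/side6.png

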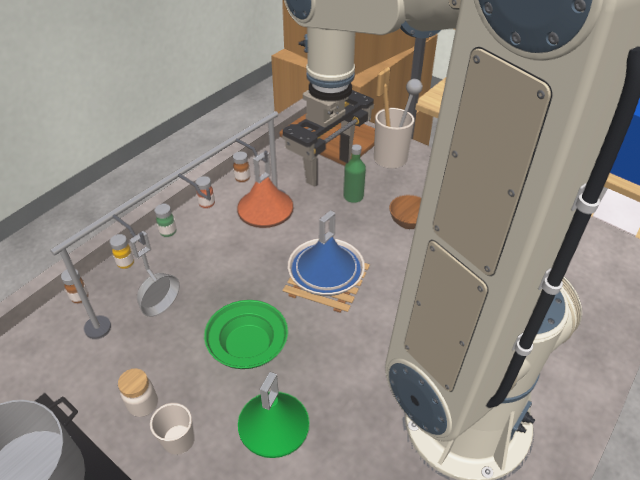

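The lid's ring (270–372 px) is concentric with the lip (255–387 px). The loop top is at z=0.205 (expected 0.012+0.193=0.205), the slope is 2° or less, and the lid is 2 mm or less off centre. The gripper is well clear and the terracotta lid still hangs.

```bash
python3 - <<'E'
from h import *
print(r.sign_off())
E
```

```text
the job is handed in; nothing more can be done
None
```

I took the blue lid off the middle hook (38 mm lift, then 90 mm drawn level), set it on the blue base at about 4 mm/s or slower, let go and backed the gripper off 150 mm. I handed the job in at about 14.4 s.

**Last checks:**
- **Fit:** the lid's axis was within about 2 mm of the base's. The loop top was at z = 0.205–0.206 m, against 0.205 m expected. The fitted lid tilt was 2° or less and the base was level.
- **Left in place:** the base was within 1–2 mm of its first position. In the pictures the terracotta lid still hangs as before; I did not re-measure it.
- **Contact:** the wrist force at touchdown was about 12 N.

**Disagreement:** the side and wrist cameras differed by 2–4 mm in absolute position. That is a little over the stated calibration accuracy, but the lid and base positions relative to each other agreed to within about 2 mm.

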